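Square up the corner of a dosing shelf

TASK

Hold the scraper block by its handle and wipe all three loose stone chips off the white floor panel of the half-built shelf, without touching them with the fingers, then stand the scraper back upright on the worktop. Then take the yellow square by its black grip and press it, flat on the panel, fully home into the corner, so that one outer face bears on the white back wall and the other pushes the springy blue side board out until it is square; finish while still gripping and pressing it there, without letting go. Leave the dosing tub, the blue bottle and the pipe elbow where they stand.

Things in the scene. Friction and masses are not known exactly. Their poses are not given: they have to be found in the camera images.
- panel: White floor panel, fixed, 12 mm thick, its top 12 mm above the worktop. Origin: below the inner corner where the inner faces of back wall and squared side board meet, at worktop height; z up. The floor runs 180 mm along +x and 180 mm along -y, to two open edges that drop to the worktop. At zero yaw x points away from the robot: the corner is near left, the open edges are far and right
- back_wall: Rigid white wall on the panel, inner face in the plane y = 0 of the panel frame, from x = -15 to +180 mm, 15 mm thick towards +y, top 60 mm above the worktop. Same origin and axes as panel
- side_board: Blue side board, top 60 mm above the worktop, turning about a vertical hinge at the inner corner; origin on that axis at worktop height (the panel's origin). Inner face: its plane x = 0, y = -3 to -171 mm; 15 mm thick towards -x. Yaw relative to the panel: 0 = square; starts at 0.13 to 0.19 rad, free end leaning in. A spring resists with 0.4 N m at 0 (3 N at 120 mm); overpushed it goes to -0.1
- square: Yellow L-shaped square lying flat, 250 g. Origin: outer heel, underside; z up. Legs 120 mm along +x (outer face y = 0) and 120 mm along -y (outer face x = 0), 14 thick, 22 high. Home, its origin and axes match the panel's, 12 mm higher. Upright black grip plate on a diagonal brace, centred at x 50, y -50 mm: 14 mm thick along (+x,-y), 44 long along (+x,+y), top at 61 mm
- scraper: Scraper block standing upright, 250 g. Origin: centre of its underside; z up. Grey block 30 mm (x) by 110 mm (y), 24 mm high, with a flat steel sole 24 mm (x) by 110 mm (y); on top a green handle 22 mm (x) by 80 mm (y), up to 63 mm above the underside
- chip0: Reddish stone chip, 17 x 13 x 9 mm, 12 g, origin at its centre; starts loose on the panel, 70 to 125 mm along the panel's +x and 62 to 138 mm along its -y
- chip1: Reddish stone chip, 17 x 13 x 9 mm, 12 g, origin at its centre; starts loose on the panel, 70 to 125 mm along the panel's +x and 62 to 138 mm along its -y
- chip2: Reddish stone chip, 17 x 13 x 9 mm, 12 g, origin at its centre; starts loose on the panel, 70 to 125 mm along the panel's +x and 62 to 138 mm along its -y
- dosing_tub: Bystander: clear square tub 80 mm wide (lid 88 mm), 186 mm high, origin under its centre
- additive: Bystander: blue round bottle, 64 mm diameter, 150 mm high, origin under its centre
- elbow: Bystander: grey pipe elbow standing up, 75 mm high, 50 mm collar, reaching 46 mm along its +x; origin under the upright leg's centre
Not all that is in view belongs to the job. Several things look just like the square: the one meant starts farthest to the robot's left. Leave any red look-alike of the scraper alone.

How it is judged:
On the way, in this order (a step that is already met when the one before it is completed fails the run):
1. all three chips are wiped off the panel, the scraper being held (height (world z) of each of chip0, chip1, chip2 below 0.0125 m and contact force between the fingers and scraper above 1 N), for 0.1 s.
2. the scraper stands on the worktop, let go (height (world z) of scraper below 0.006 m and angle between scraper's own z axis and vertical below 0.15 rad and contact force between the fingers and scraper below 0.2 N), for 0.1 s.
3. the square is held home in the corner, both faces bearing (x of square in the frame of panel between -0.004 and 0.004 m and y of square in the frame of panel between -0.004 and 0.004 m and z of square in the frame of panel below 0.02 m and angle between square's own z axis and vertical below 0.07 rad and angle between the x axis of square and the x axis of panel, either way round below 0.03 rad and angle between the y axis of side_board and the y axis of panel, either way round below 0.03 rad and contact force between square and back_wall above 1 N and contact force between square and side_board above 1 N and contact force between the fingers and square above 2 N), for 0.3 s.
At the end, for the whole second after the job is handed in: Gripped square pressed home: heel within 4 mm of the corner, under 8 mm above the panel, level within 0.07, aligned within 0.03 rad, over 1 N on wall and on board; grip over 2 N; side board within 0.03 rad of square; chips below 12.5 mm (off the panel); scraper upright on the worktop (all of step 3 and height (world z) of each of chip0, chip1, chip2 below 0.0125 m and height (world z) of scraper below 0.006 m and angle between scraper's own z axis and vertical below 0.15 rad); the arm keeps its last pose, push and grip.
It fails at once if the fingers touch a chip (contact force between the fingers and chip0 above 0.3 N or contact force between the fingers and chip1 above 0.3 N or contact force between the fingers and chip2 above 0.3 N).
It fails at once if the dosing tub is moved more than 3 cm or tipped (distance of dosing_tub from where it was at the start of the episode above 0.03 m or angle between dosing_tub's own z axis and vertical above 0.3 rad).
It fails at once if the blue bottle is moved more than 3 cm or tipped (distance of additive from where it was at the start of the episode above 0.03 m or angle between additive's own z axis and vertical above 0.3 rad).
It fails at once if the pipe elbow is moved more than 3 cm or tipped (distance of elbow from where it was at the start of the episode above 0.03 m or angle between elbow's own z axis and vertical above 0.3 rad).
It also fails if it takes over 70 s, if anything falls off the work surface, if the arm or the gripper's body presses on something with over 40 N, if the wrist force passes 120 N, or if a joint passes its speed limit or range.

ROBOT

A 6-joint arm with a two-finger parallel gripper is mounted at the origin on the work surface. World frame = base frame: x ahead of the robot, y to its left, z up, the work surface at z = 0. Lengths are in m, angles in rad, forces in N, time in s.
With the tool pointing down it reaches from about 0.275 to 0.825 m from the base axis. Payload 4.9 kg.
Tool frame: the origin (TCP) lies between the finger pads; the fingertips stand 25 mm ahead of it and the grasp point (between the pads) lies 6 mm ahead of it (nose_length is the distance from the TCP to the fingertips, in m); x points along the fingers, z is the direction in which the jaws open and shut, and the axes are right-handed (so a half turn about x gives the same grasp; the last joint's range is limited). The gripper opens to 85 mm and grips with 20 to 120 N. Pads are 22 mm wide; open, the fingers measure 114 mm over their backs; the gripper's body (76 mm by 85 mm) begins 54 mm behind the grasp point. The pads swing forward as they close: fully open they stand 13 mm farther back than shut.
Start: joints at [1.012, 0.326, -0.193, 1.052, 0, 1.437], TCP at [0.227, 0.501, 0.256] pointing down, gripper open.
Joint ranges: [-2.65, 2.65], [-0.97, 1.79], [-1.3, 1.35], [-1.93, 2.1], [-1.47, 1.37], [-3.14, 3.14]. Speed limits (rad/s): [2.57, 2.57, 3.14, 3.14, 3.14, 3.14].

INTERFACE

Orientations are given as [roll, pitch, yaw] about the fixed x, y, z axes, in that order (R = Rz(yaw) Ry(pitch) Rx(roll)).
In Python, from plant import * gives the robot as it stands. The module is installed in compiled form; this text tells all that it offers.
- The arm moves only by the shell command python3 -m jog 'ROWS' [OPENING] [FORCE]. ROWS is JSON, a list of rows, each an object with "translation": the shift along the tool's x, y, z in m, a list of three; "rot": the turn, a rotation vector about the tool's x, y, z in degrees, a list of three. In form: [{"translation": [x, y, z], "rot": [ax, ay, az]}, ...]. A call has 1 to 10 rows; each row shifts and turns the commanded pose from where the row before left it, along the tool's axes as they then stand; what a row does not reach is not made up. A row lasts 1/8 s, in which the tool goes at most 62.5 mm and 10.7 degrees, less where a joint would pass 70% of its speed; a pose out of reach is approached as far as the arm can. A call is refused whole if a number of a shift passes 0.0625 or a number of a turn 10.7, either way. A call with a gripper value outside its range is refused whole. OPENING is the closure, from -1 (fully open) to 1 (shut), set as the call begins (- or left out, the last holds). The fingers move at their own pace and stop on an object; FORCE is the grip in N (left out, the last holds). Time passes only in rows, so rows that do not move let the fingers close. It gives the time, the measured TCP pose, the force and the opening at its end, in the units of the state.
- state(): the state, without advancing time (a new reading comes with each control period).
- read_camera(name): name is "scene" or "side" or "wrist"; returns a dict with "img" (400x640x3 uint8, red, green, blue), "depth" (400x640 float32, m along the optical axis (not along the pixel's ray), 0 where there is no reading), "camera_matrix" (3x3 intrinsics, pixels), "xyz" and "attitude" of the camera in the world; the wrist camera has in their place "hand_eye" (4x4, takes a point from camera to tool coordinates, whose origin is the TCP and whose axes are the tool frame's). Camera axes: x right, y up, looking along -z (the intrinsics and any distortion apply to the point x, -y, -z); pixel columns grow to the right and rows downward; lengths in m; the calibration is good to about 2 mm. A picture is of the moment at which its call begins: read the wrist's pose just before it.
- close_job(): hands the job in, once; it reports no verdict.
The state is a dict: "t": time; "joint_pos": joint angles; "dq": joint speeds; "effort": joint torques, N m; "tcp_pos": TCP position; "eef_rot": TCP orientation; "wrist_force": force on the tool from outside, world axes, zero at the start; "ft_torque": the same for the moment, N m; "width": opening from 0.0 (shut) to 1.0 (fully open).
Only numpy, scipy, OpenCV 4.12 (cv2) and the standard library are available. Lean on these libraries where they do the work, as an engineer would, in place of code of your own. Each camera call takes 0.05 s, during which the arm holds its last target.

## Working session

There is one attempt and no reset: what is moved stays moved. The work goes in short steps, Python scripts to look and compute and a shell command to move; the robot and the scene stay as the last step left them, time stands still between calls to the robot, and variables do not carry over. Pictures are saved under pics/ and viewed, and the job is handed in when it is done.

```bash
mkdir -p pics; ls
cat > h.py <<'E'
from plant import *
import numpy as np, cv2
from scipy.spatial.transform import Rotation as R
E
python3 - <<'E'
from h import *
s=state();print(s)
for n in ("scene","side","wrist"):
    c=read_camera(n); np.savez(f"c0_{n}.npz",**c)
    cv2.imwrite(f"pics/{n}0.png",c["img"][:,:,::-1])
    print(n,{k:np.round(v,4).tolist() for k,v in c.items() if k not in("img","depth")})
E
```

```text
pics
{'t': 0.0, 'joint_pos': array([ 1.01183240e+00,  3.26947022e-01, -1.93630871e-01,  1.05197366e+00,
        1.69679421e-06,  1.43659176e+00]), 'dq': array([-1.13217015e-03,  8.46115762e-05,  1.31413940e-03,  5.60932658e-04,
        2.40314723e-04, -1.31448068e-03]), 'effort': array([ 2.21786058e-04, -4.43394864e+01,  2.62442207e+01,  1.51890720e-02,
       -3.78579932e-05, -2.54992933e-06]), 'tcp_pos': array([0.22635117, 0.50065637, 0.25548224]), 'eef_rot': array([ 3.00642138,  1.5690411 , -2.13072697]), 'wrist_force': array([ 0.05721557,  0.19768878, -0.35208309]), 'ft_torque': array([-0.00671074, -0.04126868, -0.00180327]), 'width': 0.9972059162755266}
scene {'camera_matrix': [[384.3805, 0.0, 315.746], [0.0, 384.3805, 200.5423], [0.0, 0.0, 1.0]], 'xyz': [1.1368, 0.192, 0.9838], 'attitude': [0.5809, -0.0069, 1.8686]}
side {'camera_matrix': [[488.9422, 0.0, 320.0712], [0.0, 488.9422, 195.5072], [0.0, 0.0, 1.0]], 'xyz': [0.1673, -0.9745, 1.2844], 'attitude': [0.7198, -0.0173, -0.365]}
wrist {'camera_matrix': [[321.8939, 0.0, 316.0114], [0.0, 321.8939, 202.7821], [0.0, 0.0, 1.0]], 'hand_eye': [[-0.0004, 0.3231, -0.9464, -0.1172], [-0.0005, 0.9464, 0.3231, 0.0836], [1.0, 0.0006, -0.0002, 0.001], [0.0, 0.0, 0.0, 1.0]]}
```

View pics/scene0.png

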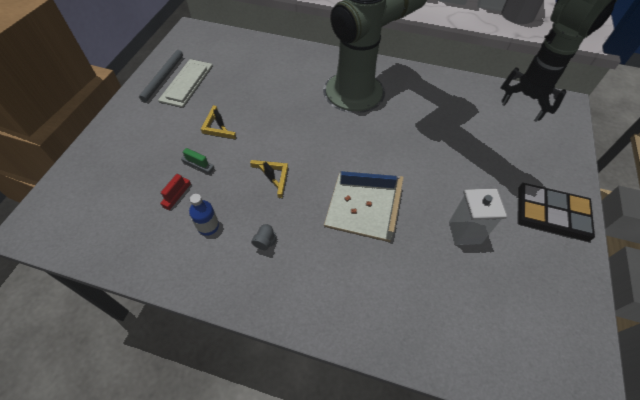

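View pics/side0.png

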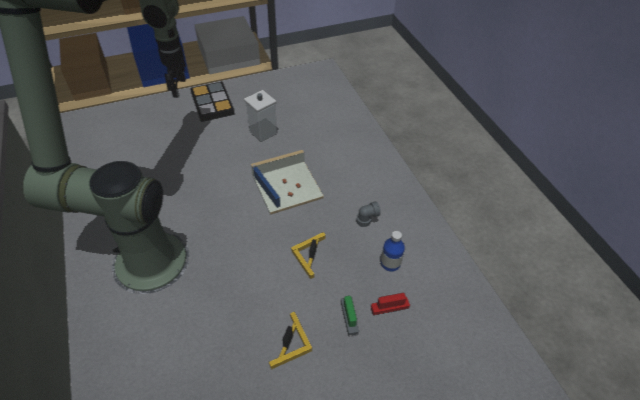

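View pics/wrist0.png

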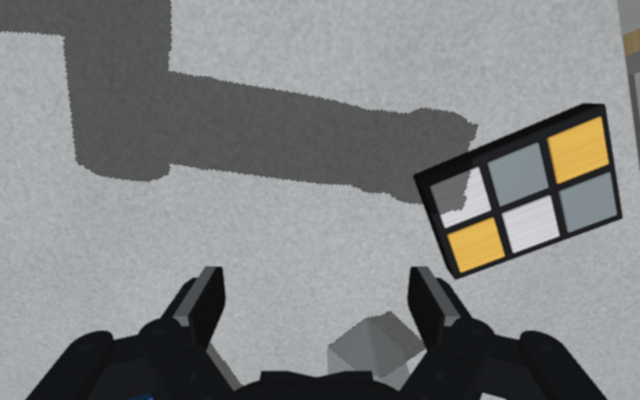

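The scene view shows two yellow squares, at about (272,175) and (217,122). The robot's left is image right, so the one at (272,175), next to the panel, is meant. The green scraper is at (196,160), with the red look-alike at (175,190). The panel is at (365,205) with three chips. I'll measure these next.

```bash
cat >> h.py <<'E'
def pose(c,s=None):
    if "hand_eye" in c:
        T=np.eye(4);T[:3,:3]=R.from_euler("xyz",s["eef_rot"]).as_matrix();T[:3,3]=s["tcp_pos"]
        return T@c["hand_eye"]
    T=np.eye(4);T[:3,:3]=R.from_euler("xyz",c["attitude"]).as_matrix();T[:3,3]=c["xyz"];return T
def rays(c,uv,s=None):
    T=pose(c,s);K=c["camera_matrix"];uv=np.atleast_2d(uv).astype(float)
    d=np.c_[(uv[:,0]-K[0,2])/K[0,0],-(uv[:,1]-K[1,2])/K[1,1],-np.ones(len(uv))]
    return T[:3,3],d@T[:3,:3].T
def onplane(c,uv,z,s=None):
    o,d=rays(c,uv,s);return o+d*((z-o[2])/d[:,2])[:,None]
def cloud(c,s=None):
    h,w=c["depth"].shape;v,u=np.mgrid[:h,:w]
    o,d=rays(c,np.c_[u.ravel(),v.ravel()],s)
    P=o+d*c["depth"].ravel()[:,None];P[c["depth"].ravel()==0]=np.nan
    return P.reshape(h,w,3)
E
cat > m0.py <<'E'
from h import *
for n in ("scene","side"):
    c=dict(np.load(f"c0_{n}.npz"));P=cloud(c)
    hsv=cv2.cvtColor(c["img"],cv2.COLOR_RGB2HSV)
    for nm,lo,hi in [("yellow",(18,120,90),(32,255,255)),("green",(45,120,40),(75,255,255)),("red",(0,120,60),(8,255,255)),("blue",(105,120,40),(125,255,255))]:
        m=cv2.inRange(hsv,lo,hi);k,l,st,ce=cv2.connectedComponentsWithStats(m)
        for i in range(1,k):
            if st[i,4]<6: continue
            p=P[l==i];p=p[~np.isnan(p[:,0])]
            print(n,nm,ce[i].round(1),st[i,4],"med",np.median(p,0).round(3),"lo",np.percentile(p,3,0).round(3),"hi",np.percentile(p,97,0).round(3))
s,z=[dict(np.load(f"c0_{n}.npz")) for n in ("scene","side")]
cv2.imwrite("pics/cropA.png",cv2.resize(s["img"][95:265,150:420,::-1],None,fx=2.9,fy=2.9,interpolation=2))
cv2.imwrite("pics/cropB.png",cv2.resize(z["img"][140:380,230:430,::-1],None,fx=2.5,fy=2.5,interpolation=2))
E
python3 m0.py
```

```text
scene yellow [214.6 124.9] 228 med [ 0.353 -0.423  0.021] lo [ 0.262 -0.452  0.016] hi [ 0.366 -0.336  0.025]
scene yellow [258.2 163.4] 70 med [ 0.45  -0.202  0.021] lo [ 0.437 -0.228  0.015] hi [ 0.47  -0.177  0.039]
scene yellow [279.8 175.3] 235 med [ 0.47  -0.116  0.021] lo [ 0.427 -0.169  0.012] hi [ 0.535 -0.098  0.025]
scene yellow [579.6 204.4] 285 med [0.32  0.763 0.034] lo [0.294 0.737 0.03 ] hi [0.344 0.789 0.037]
scene yellow [534.5 211.1] 301 med [0.383 0.636 0.033] lo [0.358 0.61  0.03 ] hi [0.408 0.662 0.036]
scene green [193.9 154.6] 108 med [ 0.506 -0.391  0.062] lo [ 0.495 -0.424  0.058] hi [ 0.516 -0.358  0.065]
scene red [171.3 189.4] 289 med [ 0.641 -0.402  0.059] lo [ 0.579 -0.419  0.017] hi [ 0.68  -0.387  0.065]
scene red [178.3 191.8] 23 med [ 0.622 -0.393  0.022] lo [ 0.608 -0.397  0.019] hi [ 0.647 -0.389  0.026]
scene blue [620.5  10. ] 334 med [-1.717  1.37  -0.382] lo [-1.737  0.898 -0.478] hi [-0.516  1.409  0.192]
scene blue [625.4  49.1] 354 med [-0.475  0.969  0.057] lo [-1.719  0.907 -0.641] hi [-0.468  1.63   0.117]
scene blue [622.6  38.3] 7 med 
[... 941 characters left out ...]
 med [ 0.617 -0.414  0.042] lo [ 0.572 -0.425  0.013] hi [ 0.67  -0.393  0.066]
side blue [146.8  54.6] 1499 med [ 0.145  1.215 -0.032] lo [ 0.092  1.199 -0.188] hi [ 0.201  1.428 -0.003]
side blue [179.8  41.8] 8 med [0.262 0.491 0.418] lo [ 0.26   0.485 -0.011] hi [0.312 1.233 0.436]
side blue [185.9  72.2] 34 med [ 0.306  1.207 -0.166] lo [ 0.258  0.537 -0.196] hi [0.312 1.221 0.292]
side blue [265.6 182.6] 124 med [0.417 0.141 0.059] lo [0.4   0.066 0.053] hi [0.433 0.215 0.064]
side blue [393.3 248.5] 302 med [ 0.683 -0.283  0.103] lo [ 0.666 -0.299  0.078] hi [ 0.712 -0.254  0.125]
side blue [390.  268.8] 26 med [ 0.68  -0.295  0.012] lo [ 0.666 -0.3    0.003] hi [ 0.7   -0.28   0.017]
```

View pics/cropA.png

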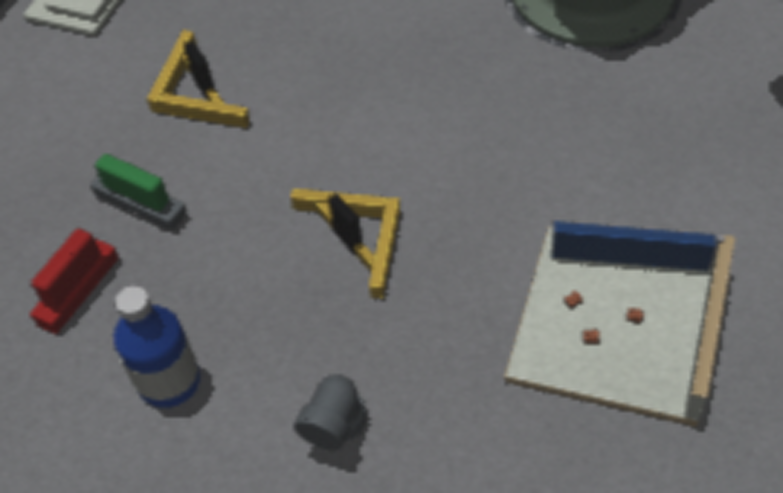

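View pics/cropB.png

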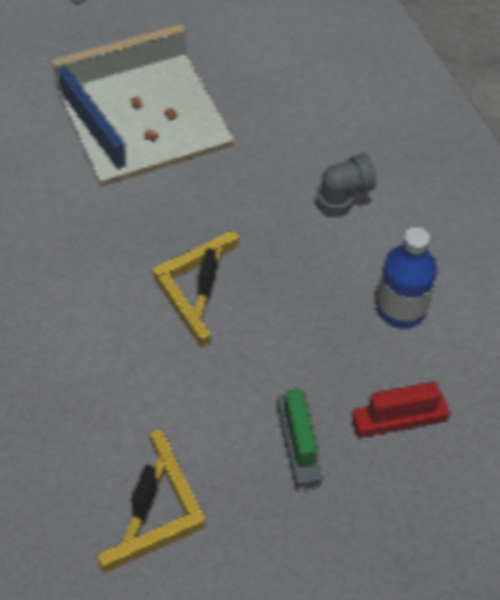

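The meant square is the one at scene (272,175) / side (308,252): y ≈ -0.13, against y ≈ -0.42 for the other at (217,122). The enlarged crop confirms it: yellow legs, black grip, next to the panel. I'll go above the area and measure with the wrist camera.

```bash
cat >> h.py <<'E'
def T_now(s=None):
    s=s or state();T=np.eye(4);T[:3,:3]=R.from_euler("xyz",s["eef_rot"]).as_matrix();T[:3,3]=s["tcp_pos"];return T
def plan(xyz,yawz,s=None,zdir=None):
    """needed: displacement in tool axes & turn about tool x so that tool z (jaw) points at world angle yawz (mod pi), tool down"""
    T=T_now(s);
    d=np.array(xyz)-T[:3,3]
    a0=np.arctan2(T[1,2],T[0,2])
    best=None
    for k in (-2,-1,0,1,2):
        a=yawz+k*np.pi-a0
        if best is None or abs(a)<abs(best): best=a
    zt=np.array([np.cos(a0+best),np.sin(a0+best),0]);xt=np.array([0,0,-1.]);yt=np.cross(zt,xt)
    Rt=np.c_[xt,yt,zt]
    rv=R.from_matrix(T[:3,:3].T@Rt).as_rotvec(degrees=True)
    print("jaw now deg",np.degrees(a0).round(2),"tcp",T[:3,3].round(4),"| tool d before turn",(T[:3,:3].T@d).round(4),"| d after turn",(Rt.T@d).round(4),"| rotvec deg",rv.round(2), "world d",d.round(4))
E
python3 - <<'E'
from h import *
T=T_now();print(T.round(3))
plan([0.42,0.0,0.33],0.0)
plan([0.42,0.0,0.33],np.pi/2)
E
```

```text
[[-0.001 -0.911  0.412  0.226]
 [-0.001  0.412  0.911  0.501]
 [-1.     0.    -0.001  0.256]
 [ 0.     0.     0.     1.   ]]
jaw now deg 65.66 tcp [0.2265 0.5008 0.2557] | tool d before turn [-0.0739 -0.3827 -0.3766] | d after turn [-0.0743 -0.5008  0.1935] | rotvec deg [ 6.566e+01 -7.000e-02  3.000e-02] world d [ 0.1935 -0.5008  0.0743]
jaw now deg 65.66 tcp [0.2265 0.5008 0.2557] | tool d before turn [-0.0739 -0.3827 -0.3766] | d after turn [-0.0743 -0.1935 -0.5008] | rotvec deg [-2.434e+01 -7.000e-02 -2.000e-02] world d [ 0.1935 -0.5008  0.0743]
```

```bash
python3 -m jog '[{"translation":[-0.0082,-0.0425,-0.0418],"rot":[0,0,0]},{"translation":[-0.0082,-0.0425,-0.0418],"rot":[0,0,0]},{"translation":[-0.0082,-0.0425,-0.0418],"rot":[0,0,0]},{"translation":[-0.0082,-0.0425,-0.0418],"rot":[0,0,0]},{"translation":[-0.0082,-0.0425,-0.0418],"rot":[0,0,0]},{"translation":[-0.0082,-0.0425,-0.0418],"rot":[0,0,0]},{"translation":[-0.0082,-0.0425,-0.0418],"rot":[0,0,0]},{"translation":[-0.0082,-0.0425,-0.0418],"rot":[0,0,0]},{"translation":[-0.0082,-0.0425,-0.0418],"rot":[0,0,0]},{"translation":[0,0,0],"rot":[-10,0,0]}]' -1 && python3 -m jog '[{"translation":[0,0,0],"rot":[-10,0,0]},{"translation":[0,0,0],"rot":[-4.3,0,0]},{"translation":[0,0,0],"rot":[0,0,0]},{"translation":[0,0,0],"rot":[0,0,0]}]'
python3 - <<'E'
from h import *
s=state();c=read_camera("wrist");np.savez("w1.npz",**c,**{"s_"+k:v for k,v in s.items()})
cv2.imwrite("pics/w1.png",c["img"][:,:,::-1]);plan([0.42,0.0,0.33],np.pi/2,s);print(s["joint_pos"])
E
```

```text
t: 1.4
tcp_pos: [0.4216, -0.0031, 0.3303]
eef_rot: [-1.955, 1.569, -0.636]
wrist_force: [-0.2, 0.9, 0.0]
width: 1.0
t: 1.9
tcp_pos: [0.42, 0.0008, 0.33]
eef_rot: [1.236, 1.571, 2.805]
wrist_force: [0.2, 0.4, 0.1]
width: 0.997
jaw now deg 89.91 tcp [0.42   0.0008 0.33  ] | tool d before turn [-0.      0.     -0.0008] | d after turn [-0.      0.     -0.0008] | rotvec deg [-0.09  0.   -0.01] world d [-0.     -0.0008  0.    ]
[-1.74206485e-01  3.79465605e-02 -3.59745002e-01  1.17334978e+00
  4.02024986e-05 -1.72607504e-01]
```

View pics/w1.png

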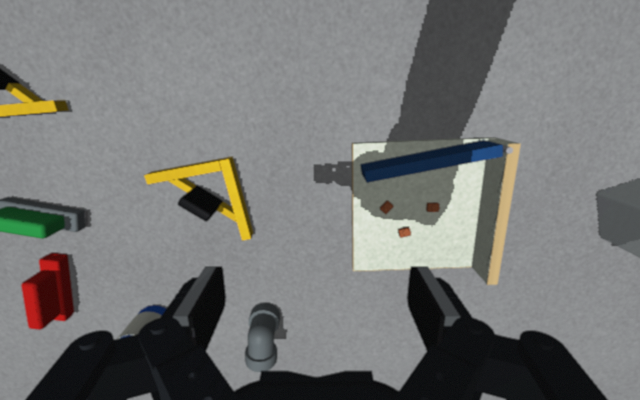

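The wrist view shows the panel at (352..500,140..270), the blue board at (435,162), chips at (386,207), (432,207) and (404,232), the square with its heel near (230,160), and the scraper at the left edge (40,220). Next: panel, chip and square poses.

```bash
cat > m1.py <<'E'
from h import *
f=np.load("w1.npz");c={k:f[k] for k in("img","depth","camera_matrix","hand_eye")};s={k[2:]:f[k] for k in f if k[:2]=="s_"}
hsv=cv2.cvtColor(c["img"],cv2.COLOR_RGB2HSV);P=cloud(c,s)
def fitline(p,vert):
    vx,vy,x0,y0=cv2.fitLine(p.astype(np.float32),cv2.DIST_HUBER,0,.01,.01).ravel();return np.array([x0,y0]),np.array([vx,vy])
# panel edges: gray image, find white->not white at rows/cols
g=(P[...,2]>0.006)&(P[...,2]<0.02)
im=c["img"].astype(int)
wall=lambda a:a
# left edge (panel -y open edge): per row 165..255 the strongest gradient in cols 340..362
gray=cv2.cvtColor(c["img"],cv2.COLOR_RGB2GRAY).astype(float)
def subp(v):
    d=np.abs(np.diff(v));i=d.argmax();w=d[max(0,i-1):i+2];return (np.arange(max(0,i-1),max(0,i-1)+len(w))*w).sum()/w.sum()+.5
L=np.array([[342+subp(gray[r,342:364]),r] for r in range(205,262)])
B=np.array([[q,260+subp(gray[260:280,q])] for q in range(362,455)])
for nm,e in(("right edge",L),("far edge",B)):
    p=onplane(c,e,0.012,s);x,d=fitline(p[:,:2],0);print(nm,x.round(4),d.round(4),"deg",np.degrees(np.arctan2(d[1],d[0])).round(2))
# back wall inner/top edge by depth
m=(np.abs(P[...,2]-0.06)<0.004)
for nm,cond in(("walltop",(np.mgrid[:400,:640][1]>480)&(np.mgrid[:400,:640][1]<525)&(hsv[...,0]<30)),("boardtop",(hsv[...,0]>100)&(hsv[...,0]<130)&(hsv[...,1]>80)&(np.mgrid[:400,:640][1]>340)&(np.mgrid[:400,:640][1]<520))):
    mm=(m&cond).astype(np.uint8);p=P[mm>0]
    r=cv2.minAreaRect((p[:,:2]*1000).astype(np.float32));print(nm,len(p),r,cv2.boxPoints(r).round(1).tolist())
# chips
mk=cv2.inRange(hsv,(0,110,40),(14,255,255));mk[:, :345]=0;mk[:,500:]=0
k,l,st,ce=cv2.connectedComponentsWithStats(mk)
for i in range(1,k):
    if st[i,4]>20: print("chip",ce[i].round(1),st[i,4],onplane(c,ce[i],0.019,s).round(4))
# square
mk=cv2.inRange(hsv,(18,120,60),(32,255,255));mk[:,:130]=0;mk[:,270:]=0
v,u=np.nonzero(mk);p=P[v,u];ok=(p[:,2]>0.017)&(p[:,2]<0.027);q=onplane(c,np.c_[u,v],0.022,s)[ok]
print("sq n",ok.sum());r=cv2.minAreaRect((q[:,:2]*1000).astype(np.float32));print(r,cv2.boxPoints(r).round(1).tolist())
np.save("sq.npy",q)
cv2.imwrite("pics/w1c.png",cv2.resize(c["img"][120:290,120:540,::-1],None,fx=1.9,fy=1.9,interpolation=2))
mb=(hsv[...,2]<45);mb[:,:170]=0;mb[:,230:]=0;mb[:180]=0;mb[225:]=0
p=P[mb];print("grip pts",len(p),np.percentile(p,[5,50,95],0).round(4).tolist());t=p[p[:,2]>0.055]
if len(t): print("grip top",len(t),t.mean(0),cv2.minAreaRect((t[:,:2]*1000).astype(np.float32)))
E
python3 m1.py
```

```text
right edge [0.5393 0.0564] [0.9992 0.0392] deg 2.25
far edge [0.5919 0.149 ] [ 0.0456 -0.999 ] deg -87.39
walltop 1789 ((491.4680480957031, 242.71498107910156), (195.12075805664062, 17.35202980041504), 2.5277111530303955) [[393.6000061035156, 247.10000610351562], [394.3999938964844, 229.6999969482422], [589.2999877929688, 238.39999389648438], [588.5999755859375, 255.6999969482422]]
boardtop 1642 ((418.51361083984375, 145.13754272460938), (15.592429161071777, 166.94558715820312), 11.030611038208008) [[394.8999938964844, 225.60000610351562], [426.79998779296875, 61.70000076293945], [442.1000061035156, 64.69999694824219], [410.20001220703125, 228.60000610351562]]
chip [386.1 206.9] 82 [[0.4894 0.1009 0.019 ]]
chip [432.4 206.7] 95 [[0.4893 0.1663 0.019 ]]
chip [404.  231.8] 80 [[0.5278 0.1295 0.019 ]]
sq n 1929
((488.0408630371094, -161.30169677734375), (119.72671508789062, 120.66624450683594), 10.411114692687988) [[418.29998779296875, -112.80000305175781], [440.1000061035156, -231.5], [557.7999877929688, -209.8000030517578], [536.0, -91.0999984741211]]
grip pts 839 [[nan, nan, nan], [nan, nan, nan], [nan, nan, nan]]
grip top 339 [ 0.47587881 -0.15297821  0.05959245] ((476.8009948730469, -153.34352111816406), (41.60875701904297, 12.855993270874023), 54.34773635864258)
```

View pics/w1c.png

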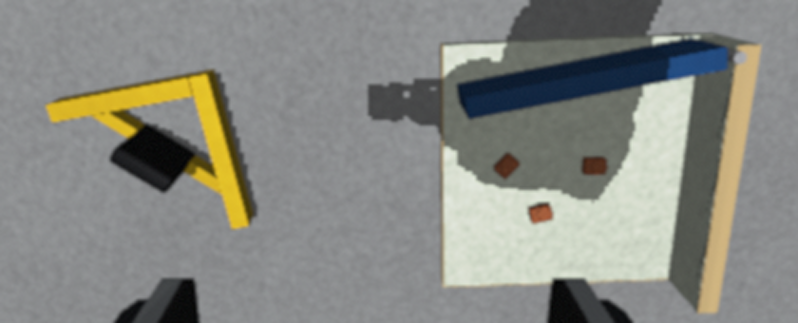

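```bash
python3 -m jog '[{"translation":[0,0,-0.056],"rot":[0,0,0]},{"translation":[0,0,-0.056],"rot":[0,0,0]},{"translation":[0,0,-0.056],"rot":[0,0,0]},{"translation":[0,0,-0.056],"rot":[0,0,0]},{"translation":[0,0,-0.056],"rot":[0,0,0]},{"translation":[0,0,-0.056],"rot":[0,0,0]},{"translation":[0,0,-0.056],"rot":[0,0,0]},{"translation":[0,0,0],"rot":[0,0,0]},{"translation":[0,0,0],"rot":[0,0,0]}]'
cat > m2.py <<'E'
from h import *
s=state();c=read_camera("wrist")
cv2.imwrite("pics/w2.png",c["img"][:,:,::-1]);P=cloud(c,s)
hsv=cv2.cvtColor(c["img"],cv2.COLOR_RGB2HSV)
mk=cv2.inRange(hsv,(45,100,30),(80,255,255))>0
t=P[mk&(P[...,2]>0.058)&(P[...,2]<0.068)]
r=cv2.minAreaRect((t[:,:2]*1000).astype(np.float32));print(len(t),t.mean(0).round(4),r,cv2.boxPoints(r).round(1).tolist())
E
python3 m2.py
```

```text
t: 3.08
tcp_pos: [0.4197, -0.3907, 0.3296]
eef_rot: [0.449, 1.569, 2.019]
wrist_force: [0.5, 0.4, 0.4]
width: 1.0
883 [ 0.4993 -0.3928  0.0618] ((500.04095458984375, -392.941162109375), (77.7265625, 20.992164611816406), 79.20884704589844) [[482.5, -429.20001220703125], [503.1000061035156, -433.1000061035156], [517.5999755859375, -356.70001220703125], [497.0, -352.79998779296875]]
```

View pics/w2.png

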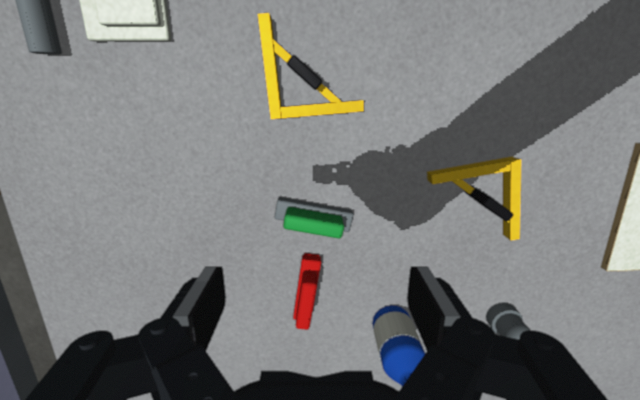

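The wrist view shows the green scraper at (315,218) and the red look-alike at (310,290). The scraper is at (0.500,-0.393) with its long axis at 79°. Next I align the jaws across the handle.

```bash
python3 -m jog '[{"translation":[0.03,-0.04,0],"rot":[0,0,0]},{"translation":[0.03,-0.04,0],"rot":[0,0,0]},{"translation":[0.01,0,0],"rot":[10.5,0,0]},{"translation":[0.01,0,0],"rot":[10.5,0,0]},{"translation":[0.01,0,0],"rot":[10.5,0,0]},{"translation":[0.01,0,0],"rot":[10.5,0,0]},{"translation":[0.01,0,0],"rot":[10.5,0,0]},{"translation":[0.01,0,0],"rot":[10.5,0,0]},{"translation":[0.01,0,0],"rot":[10.5,0,0]},{"translation":[0.01,0,0],"rot":[10.5,0,0]}]' && python3 -m jog '[{"translation":[0,0,0],"rot":[10.5,0,0]},{"translation":[0,0,0],"rot":[6.2,0,0]},{"translation":[0,0,0],"rot":[0,0,0]},{"translation":[0,0,0],"rot":[0,0,0]}]'
python3 - <<'E'
from h import *
plan([0.500,-0.393,0.055],np.radians(-10.8))
E
```

```text
t: 4.38
tcp_pos: [0.5003, -0.3895, 0.1905]
eef_rot: [-0.492, 1.57, -0.392]
wrist_force: [-0.1, -0.0, 0.2]
width: 0.999
t: 4.88
tcp_pos: [0.5002, -0.3905, 0.1906]
eef_rot: [-0.414, 1.57, -0.598]
wrist_force: [-0.5, -0.4, 0.0]
width: 0.999
jaw now deg -10.59 tcp [ 0.5002 -0.3905  0.1906] | tool d before turn [ 0.1356 -0.0025  0.0003] | d after turn [ 0.1356 -0.0025  0.0003] | rotvec deg [0.21 0.02 0.01] world d [-0.0002 -0.0025 -0.1356]
```

```bash
python3 -m jog '[{"translation":[0.045,-0.0025,0],"rot":[0,0,0]},{"translation":[0.045,0,0],"rot":[0,0,0]},{"translation":[0.03,0,0],"rot":[0,0,0]},{"translation":[0.0156,0,0],"rot":[0,0,0]},{"translation":[0,0,0],"rot":[0,0,0]}]' && python3 -m jog '[{"translation":[0,0,0],"rot":[0,0,0]},{"translation":[0,0,0],"rot":[0,0,0]},{"translation":[0,0,0],"rot":[0,0,0]},{"translation":[0,0,0],"rot":[0,0,0]},{"translation":[0,0,0],"rot":[0,0,0]},{"translation":[0,0,0],"rot":[0,0,0]}]' 1 60 && python3 -m jog '[{"translation":[-0.01,0,0],"rot":[0,0,0]},{"translation":[-0.03,0,0],"rot":[0,0,0]},{"translation":[-0.05,0,0],"rot":[0,0,0]},{"translation":[-0.05,0,0],"rot":[0,0,0]},{"translation":[0,0,0],"rot":[0,0,0]}]'
python3 - <<'E'
from h import *
c=read_camera("wrist");cv2.imwrite("pics/w3.png",c["img"][:,:,::-1])
plan([0.500,-0.393,0.055],np.radians(-10.8))
E
```

```text
t: 5.5
tcp_pos: [0.4991, -0.3932, 0.0538]
eef_rot: [2.537, 1.569, 2.35]
wrist_force: [-0.0, -0.4, 0.4]
width: 1.001
t: 6.25
tcp_pos: [0.4998, -0.3941, 0.0552]
eef_rot: [-0.542, 1.57, -0.729]
wrist_force: [-0.5, 0.6, 5.4]
width: 0.249
t: 6.88
tcp_pos: [0.5012, -0.3956, 0.1993]
eef_rot: [-0.609, 1.563, -0.796]
wrist_force: [0.6, 0.1, -2.5]
width: 0.246
jaw now deg -10.74 tcp [ 0.5001 -0.3945  0.1964] | tool d before turn [ 0.1414  0.0017 -0.0007] | d after turn [ 0.1414  0.0014 -0.0003] | rotvec deg [0.06 0.16 0.12] world d [-1.000e-04  1.500e-03 -1.414e-01]
```

View pics/w3.png

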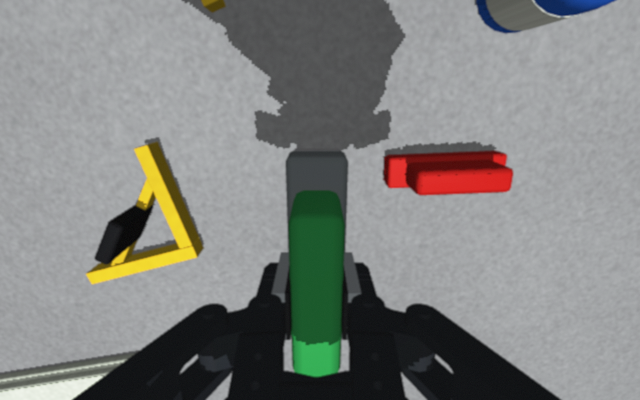

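```bash
python3 -m jog '[{"translation":[0,0.0585,-0.0103],"rot":[0,0,0]},{"translation":[0,0.0585,-0.0103],"rot":[0,0,0]},{"translation":[0,0.0585,-0.0103],"rot":[0,0,0]},{"translation":[0,0.0585,-0.0103],"rot":[0,0,0]},{"translation":[0,0.0585,-0.0103],"rot":[0,0,0]},{"translation":[0,0.0585,-0.0103],"rot":[0,0,0]},{"translation":[0,0.0585,-0.0103],"rot":[0,0,0]},{"translation":[0,0.0585,-0.0103],"rot":[0,0,0]},{"translation":[0,0.0585,-0.0103],"rot":[0,0,0]},{"translation":[0,0.0585,-0.0103],"rot":[0,0,0]}]' && python3 -m jog '[{"translation":[0,0,0],"rot":[-10.3,0,0]},{"translation":[0,0,0],"rot":[-10.3,0,0]},{"translation":[0,0,0],"rot":[-10.3,0,0]},{"translation":[0,0,0],"rot":[-10.3,0,0]},{"translation":[0,0,0],"rot":[-10.3,0,0]},{"translation":[0,0,0],"rot":[-10.3,0,0]},{"translation":[0,0,0],"rot":[-10.3,0,0]},{"translation":[0,0,0],"rot":[-10.3,0,0]},{"translation":[0,0,0],"rot":[-10.3,0,0]},{"translation":[0,0,0],"rot":[-10.3,0,0]}]'  && python3 -m jog '[{"translation":[0,0,0],"rot":[0,0,0]},{"translation":[0,0,0],"rot":[0,0,0]}]'
python3 - <<'E'
from h import *
plan([0.508,0.200,0.09],np.radians(92.45))
c=read_camera("wrist");cv2.imwrite("pics/w4.png",c["img"][:,:,::-1])
E
```

```text
t: 8.18
tcp_pos: [0.5055, 0.2017, 0.1925]
eef_rot: [-2.628, 1.567, -2.815]
wrist_force: [1.6, -0.2, -1.8]
width: 0.247
t: 9.43
tcp_pos: [0.5055, 0.1997, 0.1923]
eef_rot: [1.786, 1.566, -2.881]
wrist_force: [0.7, -0.2, -2.2]
width: 0.248
t: 9.68
tcp_pos: [0.5064, 0.2, 0.1934]
eef_rot: [1.788, 1.569, -2.888]
wrist_force: [-0.5, 1.0, -1.8]
width: 0.246
jaw now deg 92.12 tcp [0.5064 0.2    0.1934] | tool d before turn [ 0.1034 -0.0018  0.    ] | d after turn [ 0.1034 -0.0016 -0.    ] | rotvec deg [-0.33 -0.03 -0.12] world d [ 0.0016  0.     -0.1034]
```

View pics/w4.png

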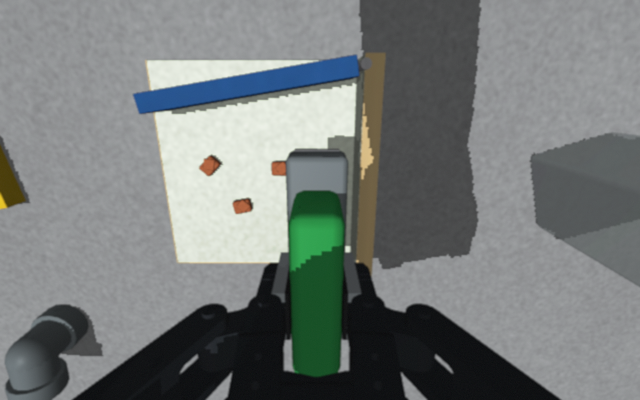

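```bash
python3 -m jog '[{"translation":[0.05,-0.0016,0],"rot":[0,0,0]},{"translation":[0.04,0,0],"rot":[0,0,0]},{"translation":[0.028,0,0],"rot":[0,0,0]},{"translation":[0,0,0],"rot":[0,0,0]},{"translation":[0,0,0],"rot":[0,0,0]}]' && python3 -m jog '[{"translation":[0.003,0,0],"rot":[0,0,0]},{"translation":[0.003,0,0],"rot":[0,0,0]},{"translation":[0,0,0],"rot":[0,0,0]}]' && python3 -m jog '[{"translation":[0.002,0,0],"rot":[0,0,0]},{"translation":[0,0,0],"rot":[0,0,0]}]'  && python3 -m jog '[{"translation":[0.0015,0,0],"rot":[0,0,0]},{"translation":[0,0,0],"rot":[0,0,0]}]'
```

```text
t: 10.35
tcp_pos: [0.5095, 0.2004, 0.0774]
eef_rot: [-1.406, 1.57, 0.204]
wrist_force: [0.9, -0.7, -2.4]
width: 0.251
t: 10.72
tcp_pos: [0.5088, 0.2003, 0.0707]
eef_rot: [-1.256, 1.571, 0.354]
wrist_force: [0.2, 0.5, -1.4]
width: 0.252
t: 10.98
tcp_pos: [0.5087, 0.2002, 0.0684]
eef_rot: [2.02, 1.571, -2.653]
wrist_force: [-1.1, 0.5, -2.1]
width: 0.247
t: 11.22
tcp_pos: [0.5089, 0.2003, 0.0672]
eef_rot: [-1.432, 1.571, 0.178]
wrist_force: [-0.2, -1.5, 0.0]
width: 0.248
```

```bash
python3 -m jog '[{"translation":[0.001,0,0],"rot":[0,0,0]},{"translation":[0,0,-0.015],"rot":[0,0,0]},{"translation":[0,0,-0.015],"rot":[0,0,0]},{"translation":[0,0,-0.015],"rot":[0,0,0]},{"translation":[0,0,-0.015],"rot":[0,0,0]},{"translation":[0,0,0],"rot":[0,0,0]}]'
python3 - <<'E'
from h import *
plan([0.508,0.200,0.09],np.radians(92.45))
c=read_camera("wrist");cv2.imwrite("pics/w5.png",c["img"][:,:,::-1])
E
```

```text
t: 11.98
tcp_pos: [0.5127, 0.1399, 0.0672]
eef_rot: [-1.365, 1.568, 0.244]
wrist_force: [-0.1, 0.6, 5.5]
width: 0.25
jaw now deg 92.2 tcp [0.5127 0.1399 0.0672] | tool d before turn [-0.0228  0.0023  0.0602] | d after turn [-0.0228  0.0021  0.0602] | rotvec deg [-0.25  0.04  0.18] world d [-0.0047  0.0601  0.0228]
```

View pics/w5.png

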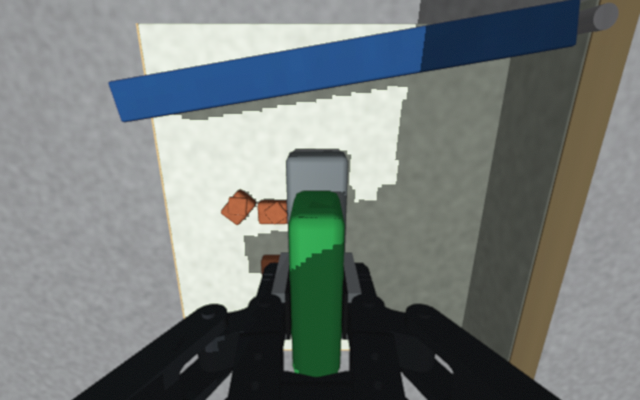

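```bash
python3 -m jog '[{"translation":[0,0,-0.015],"rot":[0,0,0]},{"translation":[0,0,-0.015],"rot":[0,0,0]},{"translation":[0,0,-0.015],"rot":[0,0,0]},{"translation":[0,0,-0.015],"rot":[0,0,0]},{"translation":[0,0,-0.015],"rot":[0,0,0]},{"translation":[0,0,-0.013],"rot":[0,0,0]},{"translation":[0,0,-0.01],"rot":[0,0,0]},{"translation":[0,0,0],"rot":[0,0,0]},{"translation":[0,0,0],"rot":[0,0,0]}]'
cat > m3.py <<'E'
from h import *
import sys
plan([0.508,0.200,0.09],np.radians(92.45))
s=state()
for n in ("wrist","side","scene"):
    c=read_camera(n);P=cloud(c,s)
    cv2.imwrite(f"pics/{sys.argv[1]}_{n}.png",c["img"][:,:,::-1])
    hsv=cv2.cvtColor(c["img"],cv2.COLOR_RGB2HSV)
    mk=cv2.inRange(hsv,(0,100,40),(14,255,255))
    k,l,st,ce=cv2.connectedComponentsWithStats(mk)
    for i in range(1,k):
        p=np.nanmedian(P[l==i],0)
        if st[i,4]>4 and .35<p[0]<.75 and -.2<p[1]<.25: print(n,ce[i].round(1),st[i,4],p.round(4), "zmax",np.nanmax(P[l==i][:,2]).round(4))
E
python3 m3.py a
```

```text
t: 13.15
tcp_pos: [0.5148, 0.0424, 0.0658]
eef_rot: [2.243, 1.57, -2.43]
wrist_force: [-0.3, 0.2, -2.0]
width: 0.249
jaw now deg 92.26 tcp [0.5148 0.0424 0.0658] | tool d before turn [-0.0243  0.0006  0.1578] | d after turn [-2.420e-02  1.000e-04  1.578e-01] | rotvec deg [-0.19 -0.02 -0.03] world d [-0.0068  0.1576  0.0242]
wrist [264.5 213.3] 1094 [0.4966 0.0123 0.0131] zmax 0.0178
wrist [282.4 251.3] 37 [0.5249 0.0233 0.0038] zmax 0.0089
side [300.7 212.8] 25 [0.4954 0.0089 0.0131] zmax 0.0236
scene [317.5 194.6] 18 [0.5031 0.01   0.013 ] zmax 0.0471m3.py:12: RuntimeWarning: All-NaN slice encountered
  p=np.nanmedian(P[l==i],0)
```

View pics/a_wrist.png

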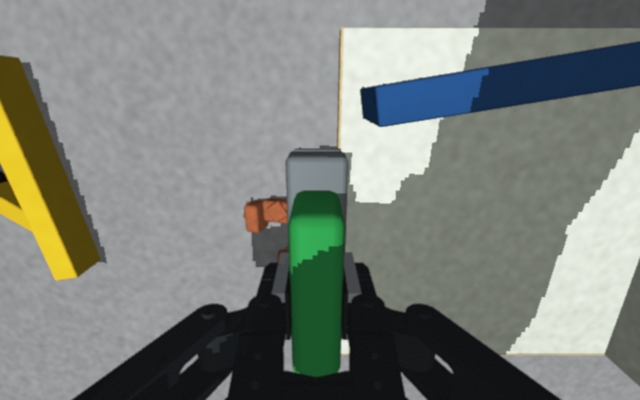

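View pics/a_side.png

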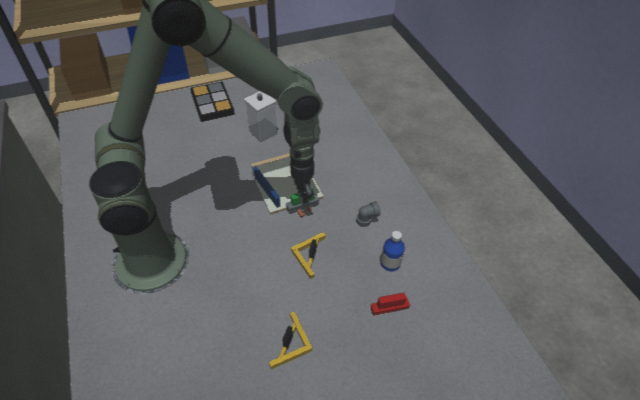

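```bash
python3 -m jog '[{"translation":[-0.0005,0,-0.012],"rot":[0,0,0]},{"translation":[0,0,-0.008],"rot":[0,0,0]},{"translation":[0,0,0],"rot":[0,0,0]},{"translation":[-0.05,0,0],"rot":[0,0,0]},{"translation":[-0.05,0,0.03],"rot":[0,0,0]},{"translation":[0,0,0.03],"rot":[0,0,0]},{"translation":[0,0,0],"rot":[0,0,0]},{"translation":[0,0,0],"rot":[0,0,0]}]';python3 m3.py b 2>/dev/null
```

```text
t: 14.3
tcp_pos: [0.513, 0.0821, 0.166]
eef_rot: [1.95, 1.57, -2.722]
wrist_force: [0.4, 0.5, -2.5]
width: 0.245
jaw now deg 92.27 tcp [0.513  0.0821 0.166 ] | tool d before turn [0.076  0.0002 0.118 ] | d after turn [ 7.60e-02 -1.00e-04  1.18e-01] | rotvec deg [-0.18 -0.02 -0.06] world d [-0.005   0.1179 -0.076 ]
wrist [217.5 172.3] 510 [ 0.498  -0.0047  0.01  ] zmax 0.0139
wrist [255.6 207.2] 253 [0.53   0.0285 0.0082] zmax 0.0098
side [308.3 208. ] 9 [0.5297 0.0255 0.0095] zmax 0.0104
side [302.6 217.3] 20 [ 0.4965 -0.0115  0.0107] zmax 0.0179
scene [313.3 193.6] 30 [ 0.502  -0.0042  0.0098] zmax 0.0165
scene [320.1 204.7] 16 [0.5346 0.0278 0.0097] zmax 0.0154
```

View pics/b_wrist.png

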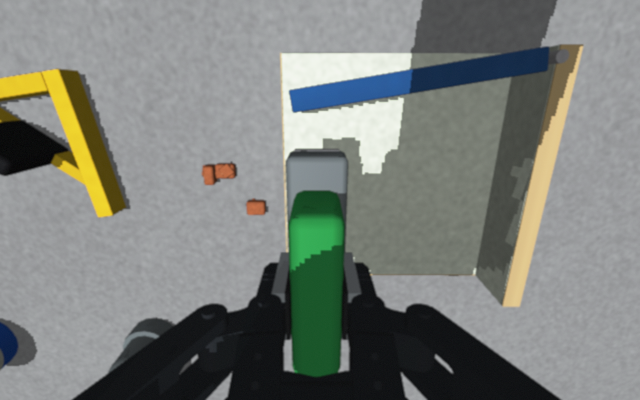

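All three chips are on the worktop: (217,172), a pair, and (256,207), all clear of the panel with tops at about 10 mm. I'll stand the scraper on free worktop near (0.49,-0.33).

```bash
python3 -m jog '[{"translation":[0,0.0049,-0.0514],"rot":[0,0,0]},{"translation":[0,0.0049,-0.0514],"rot":[0,0,0]},{"translation":[0,0.0049,-0.0514],"rot":[0,0,0]},{"translation":[0,0.0049,-0.0514],"rot":[0,0,0]},{"translation":[0,0.0049,-0.0514],"rot":[0,0,0]},{"translation":[0,0.0049,-0.0514],"rot":[0,0,0]},{"translation":[0,0.0049,-0.0514],"rot":[0,0,0]},{"translation":[0,0.0049,-0.0514],"rot":[0,0,0]},{"translation":[0,0,0],"rot":[0,0,0]}]' && python3 -m jog '[{"translation":[0.05,0,0],"rot":[0,0,0]},{"translation":[0.04,0,0],"rot":[0,0,0]},{"translation":[0.014,0,0],"rot":[0,0,0]},{"translation":[0,0,0],"rot":[0,0,0]},{"translation":[0,0,0],"rot":[0,0,0]}]'&& python3 -m jog '[{"translation":[0.003,0,0],"rot":[0,0,0]},{"translation":[0,0,0],"rot":[0,0,0]}]'
python3 - <<'E'
from h import *
c=read_camera("side");cv2.imwrite("pics/c_side.png",c["img"][:,:,::-1]);print(state()["tcp_pos"],state()["wrist_force"])
E
```

```text
t: 15.58
tcp_pos: [0.4897, -0.3347, 0.166]
eef_rot: [-2.903, 1.569, -1.299]
wrist_force: [-0.6, 0.0, -2.2]
width: 0.252
t: 16.2
tcp_pos: [0.4916, -0.3308, 0.0641]
eef_rot: [-2.309, 1.568, -0.699]
wrist_force: [0.0, -0.0, -1.3]
width: 0.243
t: 16.45
tcp_pos: [0.4909, -0.3304, 0.0602]
eef_rot: [-2.323, 1.57, -0.713]
wrist_force: [1.3, 1.0, -2.0]
width: 0.249
[ 0.49075232 -0.33028247  0.06007841] [ 0.11420608  0.21885316 -2.06878074]
```

View pics/c_side.png

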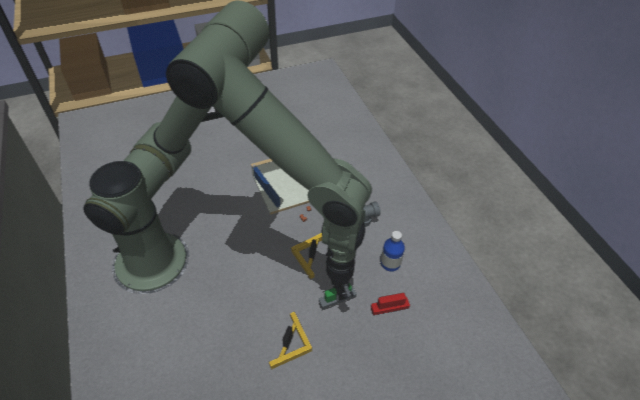

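```bash
python3 -m jog '[{"translation":[0.003,0,0],"rot":[0,0,0]},{"translation":[0.0015,0,0],"rot":[0,0,0]},{"translation":[0,0,0],"rot":[0,0,0]}]' && python3 -m jog '[{"translation":[0.001,0,0],"rot":[0,0,0]},{"translation":[0,0,0],"rot":[0,0,0]}]'
```

```text
t: 16.88
tcp_pos: [0.4904, -0.3301, 0.0552]
eef_rot: [1.078, 1.571, 2.688]
wrist_force: [-1.1, 0.5, 1.3]
width: 0.246
t: 17.12
tcp_pos: [0.4904, -0.33, 0.0552]
eef_rot: [-2.727, 1.571, -1.117]
wrist_force: [-3.4, 2.4, 10.7]
width: 0.248
```

Contact with the worktop. Next I open the gripper and rise.

```bash
python3 -m jog '[{"translation":[-0.0005,0,0],"rot":[0,0,0]},{"translation":[0,0,0],"rot":[0,0,0]},{"translation":[0,0,0],"rot":[0,0,0]},{"translation":[0,0,0],"rot":[0,0,0]},{"translation":[0,0,0],"rot":[0,0,0]}]' -1 && python3 -m jog '[{"translation":[-0.04,0,0],"rot":[0,0,0]},{"translation":[-0.05,0,0],"rot":[0,0,0]},{"translation":[-0.06,0,0],"rot":[0,0,0]},{"translation":[-0.06,0.05,0],"rot":[0,0,0]},{"translation":[-0.06,0.03,0.03],"rot":[0,0,0]},{"translation":[0,0,0.05],"rot":[0,0,0]},{"translation":[0,0,0.05],"rot":[0,0,0]},{"translation":[0,0,0.05],"rot":[0,0,0]},{"translation":[0,0,0],"rot":[0,0,0]},{"translation":[0,0,0],"rot":[0,0,0]}]'
python3 - <<'E'
from h import *
s=state();c=read_camera("wrist");np.savez("w1.npz",**c,**{"s_"+k:v for k,v in s.items()})
cv2.imwrite("pics/d.png",c["img"][:,:,::-1]);plan([0.5,-0.15,0.33],np.pi/2,s)
E
```

```text
t: 17.75
tcp_pos: [0.4905, -0.3301, 0.0544]
eef_rot: [1.139, 1.571, 2.749]
wrist_force: [0.1, -0.5, 0.3]
width: 1.001
t: 19.0
tcp_pos: [0.4184, -0.1577, 0.3038]
eef_rot: [-2.551, 1.57, -0.94]
wrist_force: [0.2, -0.7, 0.5]
width: 0.999
jaw now deg 92.28 tcp [ 0.4184 -0.1577  0.3038] | tool d before turn [-0.0262 -0.0818  0.0044] | d after turn [-0.0262 -0.0816  0.0077] | rotvec deg [ 2.28 -0.06  0.04] world d [0.0816 0.0077 0.0262]
```

View pics/d.png

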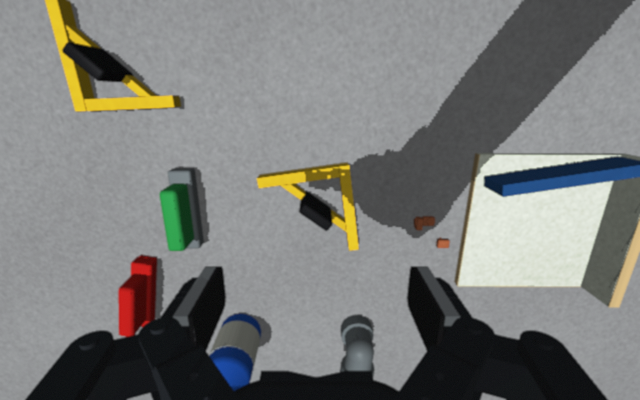

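```bash
cat > m4.py <<'E'
from h import *
f=np.load("w1.npz");c={k:f[k] for k in("img","depth","camera_matrix","hand_eye")};s={k[2:]:f[k] for k in f if k[:2]=="s_"}
hsv=cv2.cvtColor(c["img"],cv2.COLOR_RGB2HSV);P=cloud(c,s)
mk=cv2.inRange(hsv,(18,110,40),(32,255,255));mk[:,:245]=0;mk[:,370:]=0
v,u=np.nonzero(mk);p=P[v,u];ok=(p[:,2]>0.018)&(p[:,2]<0.027);q=onplane(c,np.c_[u,v],0.022,s)[ok]
r=cv2.minAreaRect((q[:,:2]*1000).astype(np.float32));print(ok.sum(),r,cv2.boxPoints(r).round(1).tolist())
b=(hsv[...,2]<70)&(P[...,2]>0.055)&(P[...,2]<0.066);b[:,:290]=0;b[:,345:]=0;b[:180]=0;b[240:]=0
t=P[b];print("grip",len(t),t.mean(0),cv2.minAreaRect((t[:,:2]*1000).astype(np.float32)))
g=(hsv[...,0]>45)&(hsv[...,0]<80)&(hsv[...,1]>100)&(P[...,2]>.05);t=P[g];print("scraper top z",np.percentile(t[:,2],[50,95]),t.mean(0))
E
python3 m4.py
```

```text
1977 ((488.20623779296875, -162.64283752441406), (120.29886627197266, 119.06684875488281), 10.546454429626465) [[418.20001220703125, -115.0999984741211], [440.0, -232.1999969482422], [558.2000122070312, -210.1999969482422], [536.4000244140625, -93.0999984741211]]
grip 388 [ 0.47567386 -0.15517778  0.05982798] ((476.495849609375, -155.02383422851562), (42.280426025390625, 13.478602409362793), 55.37233352661133)
scraper top z [0.06161137 0.06322089] [ 0.48552116 -0.32520353  0.06063902]
```

```bash
python3 -m jog '[{"translation":[0,0,0],"rot":[-10.6,0,0]},{"translation":[0,0,0],"rot":[-10.6,0,0]},{"translation":[0,0,0],"rot":[-10.6,0,0]},{"translation":[0,0,0],"rot":[-10.6,0,0]},{"translation":[0,0,0],"rot":[-10.6,0,0]},{"translation":[0,0,0],"rot":[0,0,0]}]'
python3 - <<'E'
from h import *
plan([0.4765,-0.154,0.053],np.radians(145.45))
E
```

```text
t: 19.8
tcp_pos: [0.4182, -0.1586, 0.3033]
eef_rot: [0.784, 1.571, -2.968]
wrist_force: [0.1, 0.1, -0.8]
width: 0.999
jaw now deg 145.02 tcp [ 0.4182 -0.1586  0.3033] | tool d before turn [ 0.2503 -0.0372 -0.0452] | d after turn [ 0.2503 -0.0368 -0.0454] | rotvec deg [-0.43  0.01 -0.01] world d [ 0.0583  0.0046 -0.2503]
```

```bash
python3 -m jog '[{"translation":[0.04,-0.0184,-0.0227],"rot":[-0.4,0,0]},{"translation":[0.04,-0.0184,-0.0227],"rot":[0,0,0]},{"translation":[0.05,0,0],"rot":[0,0,0]},{"translation":[0.05,0,0],"rot":[0,0,0]},{"translation":[0,0,0],"rot":[0,0,0]},{"translation":[0,0,0],"rot":[0,0,0]}]'
python3 - <<'E'
from h import *
plan([0.4765,-0.154,0.053],np.radians(145.45))
c=read_camera("wrist");cv2.imwrite("pics/e.png",c["img"][:,:,::-1])
E
```

```text
t: 20.55
tcp_pos: [0.4773, -0.1536, 0.1249]
eef_rot: [-3.019, 1.569, -0.479]
wrist_force: [0.4, 0.1, 0.5]
width: 1.002
jaw now deg 145.55 tcp [ 0.4773 -0.1536  0.1249] | tool d before turn [0.0719 0.0008 0.0005] | d after turn [0.0719 0.0008 0.0004] | rotvec deg [ 0.1  -0.08  0.01] world d [-0.0008 -0.0004 -0.0719]
```

View pics/e.png

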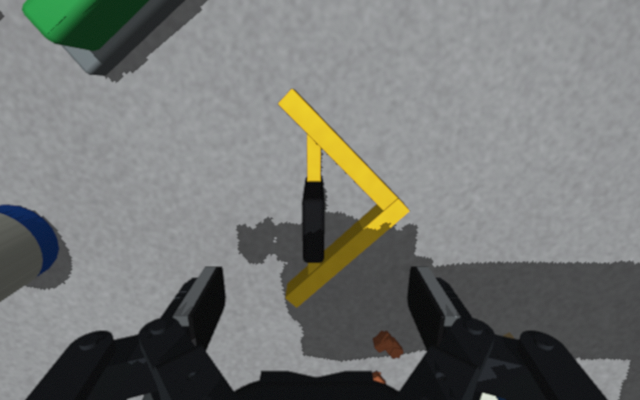

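```bash
python3 -m jog '[{"translation":[0.04,0.0005,0],"rot":[0,0,0]},{"translation":[0.02,0,0],"rot":[0,0,0]},{"translation":[0.012,0,0],"rot":[0,0,0]},{"translation":[0,0,0],"rot":[0,0,0]},{"translation":[0,0,0],"rot":[0,0,0]}]' && python3 -m jog '[{"translation":[0,0,0],"rot":[0,0,0]},{"translation":[0,0,0],"rot":[0,0,0]},{"translation":[0,0,0],"rot":[0,0,0]},{"translation":[0,0,0],"rot":[0,0,0]},{"translation":[0,0,0],"rot":[0,0,0]},{"translation":[0,0,0],"rot":[0,0,0]}]' 1 80 && python3 -m jog '[{"translation":[-0.01,0,0],"rot":[0,0,0]},{"translation":[-0.04,0,0],"rot":[0,0,0]},{"translation":[-0.05,0,0],"rot":[0,0,0]},{"translation":[0,0,0],"rot":[0,0,0]},{"translation":[0,0,0],"rot":[0,0,0]}]'
python3 - <<'E'
from h import *
s=state();c=read_camera("wrist");np.savez("w2.npz",**c,**{"s_"+k:v for k,v in s.items()});cv2.imwrite("pics/f.png",c["img"][:,:,::-1])
T=T_now(s);print(T.round(4))
E
```

```text
t: 21.22
tcp_pos: [0.4771, -0.1536, 0.0528]
eef_rot: [-2.974, 1.569, -0.432]
wrist_force: [-0.2, -0.3, 0.2]
width: 0.999
t: 21.98
tcp_pos: [0.4768, -0.1536, 0.052]
eef_rot: [-3.053, 1.569, -0.51]
wrist_force: [1.2, -0.8, 5.5]
width: 0.15
t: 22.6
tcp_pos: [0.4751, -0.1526, 0.1508]
eef_rot: [0.156, 1.569, 2.698]
wrist_force: [-0.6, 0.6, -4.1]
width: 0.153
[[-1.600e-03 -5.640e-01 -8.257e-01  4.751e-01]
 [ 7.000e-04 -8.257e-01  5.640e-01 -1.526e-01]
 [-1.000e+00  3.000e-04  1.700e-03  1.508e-01]
 [ 0.000e+00  0.000e+00  0.000e+00  1.000e+00]]
```

View pics/f.png

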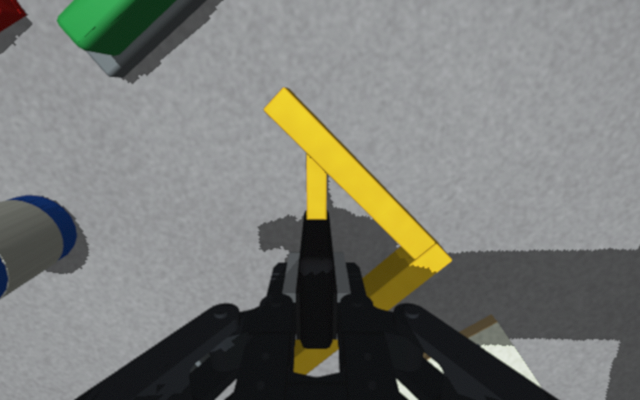

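```bash
cat > m5.py <<'E'
from h import *
import sys
f=np.load(sys.argv[1]);c={k:f[k] for k in("img","depth","camera_matrix","hand_eye")};s={k[2:]:f[k] for k in f if k[:2]=="s_"}
T=T_now(s);hsv=cv2.cvtColor(c["img"],cv2.COLOR_RGB2HSV)
mk=cv2.inRange(hsv,(18,110,40),(32,255,255));v,u=np.nonzero(mk)
h=T[2,3]-0.030
P=cloud(c,s)[v,u];print("yellow z med",np.nanmedian(P[:,2]),"tcp z",T[2,3]);ok=np.abs(P[:,2]-h)<0.006
q=onplane(c,np.c_[u,v],h,s)[ok]
l=(q-T[:3,3])@T[:3,:3]   # tool coords
m=np.zeros((300,300),np.uint8)
z,y=l[:,2],l[:,1]
print("heel z max",np.percentile(z,[99.5,100]).round(4),"y at max",y[z>np.percentile(z,99.5)].mean().round(4))
# outer edge of leg 1 (y>0 leg, image top; -y leg): direction from heel; take hull extreme in direction
for nm,sg in(("leg-y",1),("leg+x",-1)):
    n=np.array([sg,1])/2**.5  # outward normal approx in (y,z)
    t=np.array([sg,-1])/2**.5
    a=np.c_[y,z]@n;b=np.c_[y,z]@t
    e=[]
    for lo in np.arange(-0.03,0.12,0.004):
        k=(b>lo)&(b<lo+.004)
        if k.sum()>8: e.append([lo+.002,a[k].max()])
    e=np.array(e);print(nm,len(e));print(e.round(4).tolist())
E
python3 m5.py w2.npz
```

```text
yellow z med 0.12029737666902807 tcp z 0.15083673837595862
heel z max [0.0668 0.07  ] y at max 0.0012
leg-y 25
[[-0.028, 0.0512], [-0.024, 0.0512], [-0.02, 0.0511], [-0.016, 0.0511], [-0.012, 0.051], [-0.008, 0.051], [-0.004, 0.0512], [0.0, 0.0512], [0.004, 0.0511], [0.008, 0.0511], [0.012, 0.051], [0.016, 0.051], [0.02, 0.0512], [0.024, 0.0512], [0.028, 0.0511], [0.032, 0.0511], [0.036, 0.0513], [0.04, 0.0512], [0.044, 0.0512], [0.048, 0.0512], [0.052, 0.0511], [0.056, 0.051], [0.06, 0.0513], [0.064, 0.0512], [0.068, 0.0512]]
leg+x 16
[[-0.028, 0.0492], [-0.024, 0.0492], [-0.02, 0.0491], [-0.016, 0.0491], [-0.012, 0.0492], [-0.008, 0.0492], [-0.004, 0.0471], [0.028, 0.048], [0.032, 0.0486], [0.036, 0.0486], [0.04, 0.0486], [0.044, 0.0486], [0.048, 0.0486], [0.052, 0.0485], [0.056, 0.0485], [0.06, 0.0468]]
```

```bash
python3 -m jog '[{"translation":[0,0,0],"rot":[8.2,0,0]},{"translation":[0,0,0],"rot":[0,0,0]}]'
python3 - <<'E'
from h import *
plan([0.499,0.156,0.14],np.radians(137.45))
E
```

```text
t: 22.9
tcp_pos: [0.4748, -0.1526, 0.1499]
eef_rot: [0.286, 1.567, 2.687]
wrist_force: [-0.7, 0.5, -3.4]
width: 0.149
jaw now deg 137.55 tcp [ 0.4748 -0.1526  0.1499] | tool d before turn [ 0.0103 -0.244   0.1904] | d after turn [ 0.0099 -0.2437  0.1908] | rotvec deg [ 0.1   0.2  -0.06] world d [ 0.0242  0.3086 -0.0099]
```

```bash
python3 -m jog '[{"translation":[0,-0.0406,0.0318],"rot":[0,0,0]},{"translation":[0,-0.0406,0.0318],"rot":[0,0,0]},{"translation":[0,-0.0406,0.0318],"rot":[0,0,0]},{"translation":[0,-0.0406,0.0318],"rot":[0,0,0]},{"translation":[0,-0.0406,0.0318],"rot":[0,0,0]},{"translation":[0.01,-0.0406,0.0318],"rot":[0,0,0]},{"translation":[0,0,0],"rot":[0,0,0]},{"translation":[0,0,0],"rot":[0,0,0]},{"translation":[0,0,0],"rot":[0,0,0]}]'
python3 - <<'E'
from h import *
s=state();plan([0.499,0.156,0.07],np.radians(137.45),s)
c=read_camera("wrist");np.savez("w3.npz",**c,**{"s_"+k:v for k,v in s.items()});cv2.imwrite("pics/g.png",c["img"][:,:,::-1])
E
python3 m3.py gg 2>/dev/null
```

```text
t: 24.02
tcp_pos: [0.5, 0.1543, 0.1412]
eef_rot: [1.175, 1.57, -2.71]
wrist_force: [0.5, -0.5, -2.1]
width: 0.151
jaw now deg 137.41 tcp [0.5    0.1543 0.1412] | tool d before turn [ 0.0712 -0.0007  0.0019] | d after turn [ 0.0712 -0.0006  0.0019] | rotvec deg [-0.04  0.02 -0.05] world d [-0.001   0.0017 -0.0712]
jaw now deg 137.39 tcp [0.5002 0.1542 0.1414] | tool d before turn [ 0.0514 -0.0391  0.0252] | d after turn [ 0.0514 -0.0098  0.0454] | rotvec deg [ 4.494e+01 -0.000e+00 -3.000e-02] world d [ 0.0078  0.0458 -0.0514]
wrist [163.8  40.8] 925 [ 0.4983 -0.005   0.01  ] zmax 0.0151
wrist [172.3 107.9] 418 [0.53   0.0289 0.0082] zmax 0.0112
side [308.1 207.9] 8 [0.5287 0.0238 0.0091] zmax 0.0148
side [302.7 217.4] 19 [ 0.4968 -0.0134  0.0114] zmax 0.0198
scene [313.3 193.5] 29 [ 0.502  -0.0037  0.0102] zmax 0.0146
scene [320.1 204.7] 16 [0.5334 0.0274 0.0092] zmax 0.0109
```

View pics/g.png

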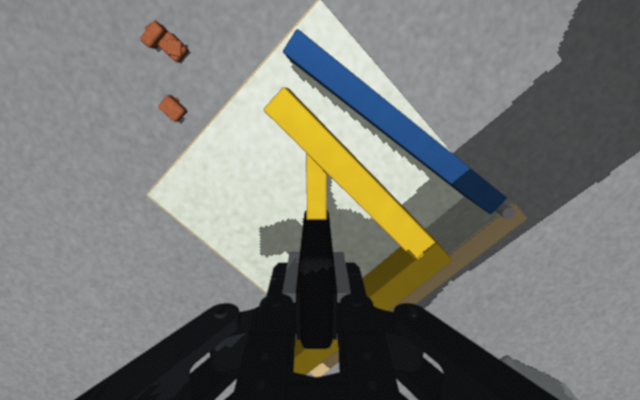

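View pics/gg_scene.png

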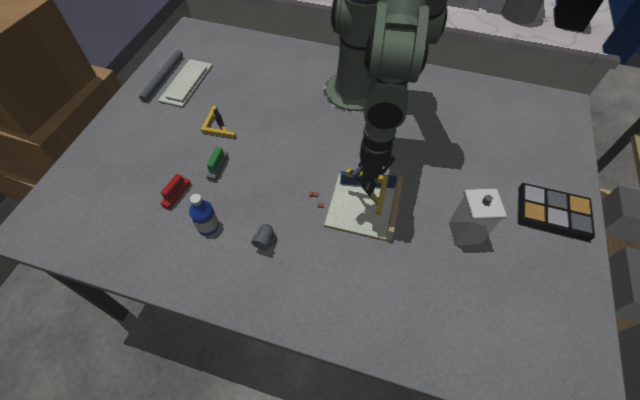

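```bash
python3 -m jog '[{"translation":[0.04,0,0],"rot":[0,0,0]},{"translation":[0.025,0,0],"rot":[0,0,0]},{"translation":[0.0075,0,0],"rot":[0,0,0]},{"translation":[0,0,0],"rot":[0,0,0]},{"translation":[0,0,0],"rot":[0,0,0]}]' && python3 -m jog '[{"translation":[0.003,0,0],"rot":[0,0,0]},{"translation":[0,0,0],"rot":[0,0,0]}]' && python3 -m jog '[{"translation":[0.0015,0,0],"rot":[0,0,0]},{"translation":[0,0,0],"rot":[0,0,0]}]'
python3 - <<'E'
from h import *
s=state();plan([0.4627,0.1842,0.064],np.radians(137.45),s);print(s["wrist_force"])
E
```

```text
t: 24.85
tcp_pos: [0.5012, 0.1554, 0.0701]
eef_rot: [-2.243, 1.569, 0.156]
wrist_force: [0.5, 0.6, -3.0]
width: 0.156
t: 25.1
tcp_pos: [0.5004, 0.1554, 0.0663]
eef_rot: [-2.286, 1.57, 0.113]
wrist_force: [-0.1, 0.0, -2.7]
width: 0.157
t: 25.35
tcp_pos: [0.5001, 0.1553, 0.0645]
eef_rot: [0.781, 1.571, -3.103]
wrist_force: [-0.1, 0.4, -2.5]
width: 0.151
jaw now deg 137.46 tcp [0.5001 0.1553 0.0645] | tool d before turn [0.0005 0.004  0.0471] | d after turn [0.0005 0.0041 0.0471] | rotvec deg [ 0.01  0.   -0.  ] world d [-0.0374  0.0289 -0.0005]
[-0.09304604  0.44959448 -2.50221574]
```

```bash
python3 -m jog '[{"translation":[0.0005,-0.007,0.007],"rot":[0,0,0]},{"translation":[0,-0.007,0.007],"rot":[0,0,0]},{"translation":[0,-0.005,0.005],"rot":[0,0,0]},{"translation":[0,0,0],"rot":[0,0,0]}]' && python3 -m jog '[{"translation":[0,-0.001,0.001],"rot":[0,0,0]},{"translation":[0,-0.0005,0.0005],"rot":[0,0,0]},{"translation":[0,0,0],"rot":[0,0,0]}]'
python3 - <<'E'
from h import *
s=state();plan([0.4627,0.1842,0.064],np.radians(137.45),s);print(s["wrist_force"])
E
```

```text
t: 25.85
tcp_pos: [0.499, 0.183, 0.064]
eef_rot: [-2.695, 1.571, -0.295]
wrist_force: [1.2, 0.6, -3.6]
width: 0.148
t: 26.22
tcp_pos: [0.499, 0.1842, 0.064]
eef_rot: [1.607, 1.571, -2.277]
wrist_force: [0.2, -0.2, -3.2]
width: 0.148
jaw now deg 137.45 tcp [0.499  0.1842 0.064 ] | tool d before turn [0.     0.0245 0.0267] | d after turn [0.     0.0245 0.0267] | rotvec deg [-0. -0. -0.] world d [-0.0363  0.     -0.    ]
[ 0.15372081 -0.24901077 -3.18558439]
```

```bash
for i in 1; do python3 -m jog '[{"translation":[0,-0.0008,0.0008],"rot":[0,0,0]},{"translation":[0,0,0],"rot":[0,0,0]}]'; done; python3 -m jog '[{"translation":[0,-0.0005,0.0005],"rot":[0,0,0]},{"translation":[0,0,0],"rot":[0,0,0]}]';  python3 -m jog '[{"translation":[0,-0.0005,0.0005],"rot":[0,0,0]},{"translation":[0,0,0],"rot":[0,0,0]}]'
```

```text
t: 26.48
tcp_pos: [0.4989, 0.1851, 0.064]
eef_rot: [2.279, 1.57, -1.605]
wrist_force: [-0.6, -1.8, -2.4]
width: 0.151
t: 26.72
tcp_pos: [0.4988, 0.1852, 0.0641]
eef_rot: [2.269, 1.569, -1.616]
wrist_force: [-0.7, -4.8, -0.3]
width: 0.155
t: 26.98
tcp_pos: [0.4987, 0.1854, 0.0642]
eef_rot: [2.282, 1.567, -1.604]
wrist_force: [-1.7, -6.3, 0.6]
width: 0.155
```

```bash
python3 -m jog '[{"translation":[0,0.0006,-0.0006],"rot":[0,0,0]},{"translation":[0,0.006,0.006],"rot":[0,0,0]},{"translation":[0,0.006,0.006],"rot":[0,0,0]},{"translation":[0,0.006,0.006],"rot":[0,0,0]},{"translation":[0,0.004,0.004],"rot":[0,0,0]},{"translation":[0,0.002,0.002],"rot":[0,0,0]},{"translation":[0,0,0],"rot":[0,0,0]}]'
python3 - <<'E'
from h import *
s=state();plan([0.4627,0.1842,0.064],np.radians(137.45),s);print(s["wrist_force"],s["ft_torque"])
E
```

```text
t: 27.85
tcp_pos: [0.4671, 0.184, 0.0647]
eef_rot: [-2.705, 1.566, -0.307]
wrist_force: [3.5, -6.0, -2.1]
width: 0.15
jaw now deg 137.42 tcp [0.4671 0.184  0.0647] | tool d before turn [0.0007 0.0028 0.0033] | d after turn [0.0007 0.0028 0.0033] | rotvec deg [-0.03 -0.26  0.12] world d [-0.0044  0.0002 -0.0007]
[ 3.45858946 -6.04447123 -2.06157358] [-1.16890834 -0.9341608  -0.1418625 ]
```

```bash
python3 -m jog '[{"translation":[0,0.0014,0.0014],"rot":[0,0,0]},{"translation":[0,0,0],"rot":[0,0,0]}]'; python3 -m jog '[{"translation":[0,0.001,0.001],"rot":[0,0,0]},{"translation":[0,0,0],"rot":[0,0,0]}]';  python3 -m jog '[{"translation":[0,0.0007,0.0007],"rot":[0,0,0]},{"translation":[0,0,0],"rot":[0,0,0]}]'
python3 - <<'E'
from h import *
s=state();plan([0.4627,0.1842,0.064],np.radians(137.45),s);print(s["wrist_force"],s["ft_torque"])
c=read_camera("wrist");np.savez("w4.npz",**c,**{"s_"+k:v for k,v in s.items()});cv2.imwrite("pics/k.png",c["img"][:,:,::-1])
E
```

```text
t: 28.1
tcp_pos: [0.4656, 0.184, 0.0648]
eef_rot: [-2.663, 1.565, -0.265]
wrist_force: [5.0, -6.0, -2.8]
width: 0.154
t: 28.35
tcp_pos: [0.4644, 0.1839, 0.0648]
eef_rot: [-2.646, 1.565, -0.247]
wrist_force: [4.6, -5.3, -4.0]
width: 0.151
t: 28.6
tcp_pos: [0.4636, 0.1839, 0.0648]
eef_rot: [-2.648, 1.565, -0.249]
wrist_force: [4.8, -5.0, -3.6]
width: 0.153
jaw now deg 137.42 tcp [0.4636 0.1839 0.0648] | tool d before turn [0.0008 0.0003 0.0009] | d after turn [0.0008 0.0003 0.0009] | rotvec deg [-0.03 -0.32  0.17] world d [-0.0009  0.0003 -0.0008]
[ 4.82089262 -4.9501511  -3.62606782] [-1.17790148 -1.25968652 -0.12776118]
```

View pics/k.png

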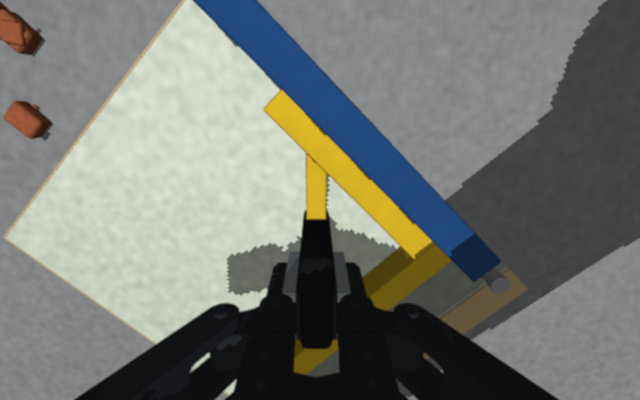

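```bash
python3 -m jog '[{"translation":[0,0.0007,0.0007],"rot":[0,0,0]},{"translation":[0,0,0],"rot":[0,0,0]}]'; python3 -m jog '[{"translation":[0,0.0005,0.0005],"rot":[0,0,0]},{"translation":[0,0,0],"rot":[0,0,0]}]';  python3 -m jog '[{"translation":[0,0.0005,0.0005],"rot":[0,0,0]},{"translation":[0,0,0],"rot":[0,0,0]}]';  python3 -m jog '[{"translation":[0,0.0005,0.0005],"rot":[0,0,0]},{"translation":[0,0,0],"rot":[0,0,0]}]'
```

```text
t: 28.9
tcp_pos: [0.4626, 0.1838, 0.0648]
eef_rot: [-2.636, 1.564, -0.237]
wrist_force: [6.1, -5.3, -3.5]
width: 0.15
t: 29.15
tcp_pos: [0.4622, 0.1838, 0.0648]
eef_rot: [-2.625, 1.564, -0.226]
wrist_force: [7.0, -5.8, -4.2]
width: 0.158
t: 29.4
tcp_pos: [0.4621, 0.1838, 0.0649]
eef_rot: [-2.586, 1.563, -0.188]
wrist_force: [7.3, -5.6, -5.8]
width: 0.15
t: 29.65
tcp_pos: [0.4621, 0.1838, 0.065]
eef_rot: [-2.567, 1.562, -0.169]
wrist_force: [9.4, -4.6, -6.8]
width: 0.152
```

```bash
cat > m6.py <<'E'
from h import *
s=state();c=read_camera("wrist");np.savez("w5.npz",**c,**{"s_"+k:v for k,v in s.items()});cv2.imwrite("pics/n.png",c["img"][:,:,::-1])
plan([0.4627,0.1842,0.064],np.radians(137.45),s);print(s["t"],s["wrist_force"],s["ft_torque"],s["width"])
hsv=cv2.cvtColor(c["img"],cv2.COLOR_RGB2HSV);P=cloud(c,s)
def edge(mask,z,nm,side):
    v,u=np.nonzero(mask);q=onplane(c,np.c_[u,v],z,s)[:,:2]
    th=np.radians(2.45);Rp=np.array([[np.cos(th),np.sin(th)],[-np.sin(th),np.cos(th)]])
    l=(q-[0.4095,0.231])@Rp.T
    e=[]
    for lo in np.arange(-0.17,0,0.004):
        k=(l[:,1]>lo)&(l[:,1]<lo+.004)
        if k.sum()>8: e.append([lo+.002,(l[k,0].max() if side>0 else l[k,0].min())])
    e=np.array(e);e=e[2:-2]
    for _ in range(3):
        a=np.polyfit(e[:,0],e[:,1],1);r=np.abs(np.polyval(a,e[:,0])-e[:,1]);e=e[r<max(.001,2*r.std())]
    print(nm,"slope dx/dy (deg)",np.degrees(np.arctan(a[0])).round(2),"x at y=0 mm",(a[1]*1000).round(2),"n",len(e),"y",e[:,0].min().round(3),e[:,0].max().round(3))
b=(hsv[...,0]>100)&(hsv[...,0]<130)&(hsv[...,1]>80)&(np.abs(P[...,2]-0.06)<.004)
edge(b,0.06,"board inner top",1);edge(b,0.06,"board outer top",-1)
y=(cv2.inRange(hsv,(18,110,40),(32,255,255))>0)&(np.abs(P[...,2]-0.035)<.005)
edge(y,0.035,"square outer",-1)
p=P[y];A=np.c_[p[:,:2],np.ones(len(p))];print("yellow plane tilt",np.linalg.lstsq(A,p[:,2],rcond=None)[0][:2].round(4),"z",np.median(p[:,2]))
f=(hsv[...,1]<40)&(hsv[...,2]>150)&(np.abs(P[...,2]-0.012)<.005);print("panel z",np.median(P[f][:,2]))
E
python3 m6.py
```

```text
jaw now deg 137.41 tcp [0.4621 0.1838 0.065 ] | tool d before turn [ 0.001  -0.0007 -0.0002] | d after turn [ 0.001  -0.0007 -0.0002] | rotvec deg [-0.04 -0.44  0.29] world d [ 0.0006  0.0004 -0.001 ]
29.65 [ 9.3511315  -4.57533093 -6.83858968] [-1.16630245 -2.04327665 -0.15209749] 0.1520433279570183
board inner top slope dx/dy (deg) 0.13 x at y=0 mm -0.3 n 32 y -0.148 -0.012
board outer top slope dx/dy (deg) 0.09 x at y=0 mm -14.54 n 34 y -0.144 -0.012
square outer slope dx/dy (deg) 0.29 x at y=0 mm 2.22 n 27 y -0.112 -0.008
yellow plane tilt [0.0011 0.0043] z 0.03408650875206261
panel z 0.011515869595971978
```

View pics/n.png

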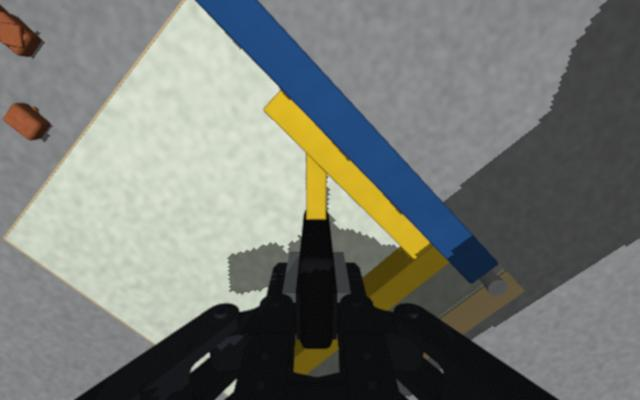

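```bash
python3 -m jog '[{"translation":[0,-0.0005,0.0005],"rot":[0,0,0]},{"translation":[0,0,0],"rot":[0,0,0]},{"translation":[0,0,0],"rot":[0,0,0]},{"translation":[0,0,0],"rot":[0,0,0]},{"translation":[0,0,0],"rot":[0,0,0]},{"translation":[0,0,0],"rot":[0,0,0]}]'; python3 m6.py; python3 m3.py fin 2>/dev/null
```

```text
t: 30.45
tcp_pos: [0.462, 0.184, 0.0651]
eef_rot: [-2.715, 1.561, -0.317]
wrist_force: [8.3, -6.4, -5.6]
width: 0.149
jaw now deg 137.39 tcp [0.462  0.184  0.0651] | tool d before turn [ 0.0011 -0.0006 -0.0003] | d after turn [ 0.0011 -0.0006 -0.0003] | rotvec deg [-0.06 -0.5   0.22] world d [ 0.0007  0.0002 -0.0011]
30.45 [ 8.30530362 -6.40821256 -5.57202329] [-1.51253868 -1.96130843 -0.14870899] 0.14876576045609838
board inner top slope dx/dy (deg) 0.16 x at y=0 mm -0.32 n 32 y -0.148 -0.012
board outer top slope dx/dy (deg) 0.12 x at y=0 mm -14.57 n 34 y -0.144 -0.012
square outer slope dx/dy (deg) 0.31 x at y=0 mm 2.19 n 27 y -0.112 -0.008
yellow plane tilt [0.0011 0.003 ] z 0.034158663022634164
panel z 0.011520724908433005
jaw now deg 137.38 tcp [0.462  0.184  0.0651] | tool d before turn [-0.0246 -0.043  -0.0232] | d after turn [-0.0249 -0.0466  0.0141] | rotvec deg [44.93 -0.38  0.41] world d [0.046  0.016  0.0249]
wrist [16.8 34.8] 1163 [0.4949 0.0058 0.0084] zmax 0.0119
wrist [ 26.4 120.9] 1044 [0.5286 0.0296 0.0078] zmax 0.0106
side [308.1 207.9] 8 [0.529  0.0232 0.0079] zmax 0.0108
side [302.6 217.3] 20 [ 0.4968 -0.0092  0.0117] zmax 0.0142
scene [313.3 193.6] 28 [ 0.502  -0.004   0.0108] zmax 0.0157
scene [320.1 204.7] 16 [0.5335 0.027  0.0087] zmax 0.0123
```

View pics/fin_side.png

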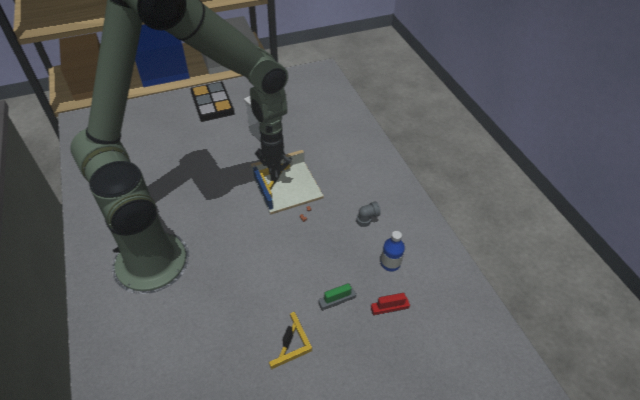

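```bash
python3 -c "
from plant import *
close_job();print(state()['wrist_force'],state()['t'])"
```

```text
the job is handed in; nothing more can be done
the job is handed in; nothing more can be done
```

The job is handed in at about 30.5 s of the 70 s allowed, with the gripper still holding and pressing the square; no verdict is reported.

**What I did**
- I held the green scraper by its handle and swept all three chips off the panel's right edge, then stood it on free worktop near (0.49, -0.33).
- I gripped the yellow square farthest to the robot's left by its black plate, slid it flat along the panel to the back wall, then into the blue board until it stopped.

**Last checks**
- **Square position:** the stop came within about 1 mm of the predicted home position. The square lies flat on the panel, underside about 12 mm above the worktop and tilt about 0.003 rad.
- **Square alignment:** it is within about 0.3° of the panel by the camera. That value is less certain because the board's top edge hides part of its outer face.
- **Side board:** it is about 0.15° from square.
- **Forces:** the wrist reads 8.3 N on the board side and 6.4 N on the wall side. These are total wrist forces and include some friction.
- **Chips:** all three lie on the worktop beside the panel, with tops at about 8 to 12 mm. The highest single camera readings were up to 16 mm, which I put down to depth noise.
- **Bystanders and scraper:** the scraper is upright, and the bottle and elbow look untouched. The dosing tub is partly hidden behind the arm in the last side view; it was in place in the scene view just before the square went in.

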